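Tap-test the spring plungers by the offcut chute

TASK

Check that the spring plungers are free before the jig is loaded: with the fingertips, lightly press the sprung nose on top of the taller pin, then the one on the square tube stub, then the one on the welded corner bracket, in that order. Let each spring back out, and never drive a nose all the way in. Do not shift, tip or pick up any of the three pieces, and leave everything else on the plate where it is.

Things in the scene. Friction and masses are not known exactly. Their poses are not given: they have to be found in the camera images.
- pin: the taller of two steel pins standing upright, both painted alike: round foot flange 70 mm dia and 10 mm thick, shank 24 mm dia, sprung nose on top, 100 mm tall in all; loose, about 0.5 kg. Origin at the centre of its underside, z up
- pin_nose_top (a point): top of the taller pin's sprung nose when out and moving with it: the point to press, 100 mm above the plate. The nose is 16 mm dia, round-topped, and stands 12 mm out of a 24 mm dia shank, on the pin's axis
- pin_nose (a joint): sprung nose of the plunger on the taller pin, pressed straight down: 0 out, 0.010 m fully in (its stop). Light spring: about 0.6 N to start it, then 1.2 N per mm, 12.6 N at the stop; it springs back by itself
- tube: bright square tube stub lying on its side: 90 mm long (its x axis), 50 mm wide (y), 50 mm high, 4 mm wall, closed on all four long sides, ends open, with a plunger in the middle of its top face; loose, about 0.5 kg. Origin at the centre of its underside, z up
- tube_nose_top (a point): top of the tube stub's sprung nose when out and moving with it: the point to press, 70 mm above the plate. The nose is 16 mm dia, round-topped, and stands 12 mm out of a 24 mm dia collar 8 mm high, centred on the tube's top face
- tube_nose (a joint): sprung nose of the plunger on the square tube stub, pressed straight down: 0 out, 0.010 m fully in (its stop). Light spring: about 0.6 N to start it, then 1.2 N per mm, 12.6 N at the stop; it springs back by itself
- bracket: welded corner bracket of dark plate: 80 by 80 mm base 8 mm thick with two upright plates that meet in one corner, one 65 mm high (10 mm thick, 80 mm wide along y, centred 25 mm to +x of the origin, a plunger collar welded into the middle of its top edge), the other 40 mm high (along x, near the +y side); loose, about 0.75 kg. Origin at the centre of its underside, z up
- bracket_nose_top (a point): top of the corner bracket's sprung nose when out and moving with it: the point to press, 90 mm above the plate. The nose is 16 mm dia, round-topped, and stands 12 mm out of a 24 mm dia collar that rises 13 mm above the taller upright plate, at x 25 mm, y 0 in the bracket's frame
- bracket_nose (a joint): sprung nose of the plunger on the corner bracket, pressed straight down: 0 out, 0.010 m fully in (its stop). Light spring: about 0.6 N to start it, then 1.2 N per mm, 12.6 N at the stop; it springs back by itself
- short_pin: bystander: the shorter pin, 60 mm tall with its nose, flange 70 mm dia, loose. Origin at the centre of its underside
- channel: bystander: bright channel offcut lying open side up (U seen from its ends, a trough from above), 90 (x) by 50 (y) mm, walls 40 mm high, a plunger 57 mm tall in the middle of the trough, loose. Origin at the centre of its underside
- angle: bystander: plain steel angle offcut, one leg flat (90 by 45 mm), one upright (51 mm high, along x at the +y side), a plunger 48 mm tall on the flat leg, loose. Origin at the centre of the flat leg's underside
- hammer: bystander: hammer about 280 mm long lying to the robot's right, loose. Origin on its underside
- spray: bystander: spray can 64 mm dia, 190 mm tall, standing to the robot's left, loose. Origin at the centre of its underside
Things that resemble listed ones, but are neither listed nor needed, are in the scene too. What is shaped like the pin but blue or turquoise is not meant.

How it is judged:
By the outcome, as a careful person would: the job done as asked, in the order asked, and still so for the second after the job is handed in, with the robot touching nothing.
It also fails if it takes over 48 s, if anything falls off the work surface, if the arm or the gripper's body presses on something with over 40 N, if the wrist force passes 120 N, or if a joint passes its speed limit or range.

ROBOT

A 7-joint arm with a two-finger parallel gripper is mounted at the origin on the work surface. World frame = base frame: x ahead of the robot, y to its left, z up, the work surface at z = 0. Lengths are in m, angles in rad, forces in N, time in s.
With the tool pointing down it reaches from about 0.4 to 0.875 m from the base axis. Payload 19.3 kg.
Tool frame: the origin (TCP) lies at the very end of the fingers, on their centre line; the grasp point (between the pads) lies 19 mm behind it; z points along the fingers, y is the line along which they close (so a half turn about z gives the same grasp; the last joint's range is limited). The gripper opens to 85 mm and grips with 20 to 120 N. Pads are 22 mm wide; open, the fingers measure 114 mm over their backs; the gripper's body (76 mm by 85 mm) begins 54 mm behind the grasp point. The pads swing forward as they close: fully open they stand 13 mm farther back than shut.
Start: joints at [-1.358, 0.521, -0.036, 1.599, 0.021, 1.021, -0.113], TCP at [0.174, 0.6, 0.231] pointing down, gripper open.
Joint ranges: [-2.91, 2.91], [-0.3, 2.13], [-1.5, 1.42], [0.17, 2.43], [-1.26, 4.41], [0.16, 1.93], [-2.52, 2.52]. Speed limits (rad/s): [1.89, 1.89, 2.39, 2.39, 3.01, 3.01, 3.01].

INTERFACE

Orientations are given as [roll, pitch, yaw] about the fixed x, y, z axes, in that order (R = Rz(yaw) Ry(pitch) Rx(roll)).
In Python, from workcell import bot gives the robot as it stands. The module is installed in compiled form; this text tells all that it offers.
- The arm moves only by the tool apply_moves, never from a script. Its arguments are lists of equal length, an entry for each row: "claw": the finger opening in m, from 0 to 0.0854; "xyz": the shift along the tool's x, y, z in m, a list of three; "twist": the turn, a rotation vector about the tool's x, y, z in rad, a list of three. A call has 1 to 20 rows; each row shifts and turns the commanded pose from where the row before left it, along the tool's axes as they then stand; what a row does not reach is not made up. A row lasts 1/10 s, in which the tool goes at most 50 mm and 8.59 degrees, less where a joint would pass 70% of its speed; a pose out of reach is approached as far as the arm can. A call with a gripper value outside its range is refused whole. The fingers move at their own pace and stop on an object; "force" is the grip in N (left out, the last holds). Time passes only in rows, so rows that do not move let the fingers close. It gives the time, the measured TCP pose, the force, the opening and the grip force at its end, in the units of the state.
- bot.observe(): the state, without advancing time (a new reading comes with each control period).
- bot.grab_frame(name): name is "scene" or "side" or "wrist"; returns a dict with "img" (420x560x3 uint8, red, green, blue), "vfov" (degrees; the focal length in pixels is half the picture's height over the tangent of half this angle, whatever the lens; pixels are square), "cx", "cy" (the principal point, pixels), "view" (4x4, takes a point from world to camera coordinates). Camera axes: x right, y up, looking along -z (the intrinsics and any distortion apply to the point x, -y, -z); pixel columns grow to the right and rows downward; lengths in m; the calibration is good to about 2 mm. A picture is of the moment at which its call begins. There is no depth.
- bot.job_done(): hands the job in; it is judged then, once.
Trained networks look in the newest picture that a camera, given by its name, has taken for a name from the list of things; names that differ only in an ending like _2 or _b are one class to them, and where a whole thing is asked for, a point or a joint stands for the part that bears it (a point fixed in the world has none). Each returns a list of dicts, best first, with "score" (0 to 1); they miss things now and then, are a little off and sometimes report something else, mostly with a low value. They report only what shows in the picture. A call takes as long as a camera call. They do not tell look-alikes from the thing itself.
- bot.find_in(camera, query): "position" ([x, y, z] in m, in world coordinates, good to about 4 mm: the middle of the surface that is visible of it).
The state is a dict: "clock": time; "qpos": joint angles; "qd": joint speeds; "joint_efforts": joint torques, N m; "position": TCP position; "tool_rot": TCP orientation; "force": force on the tool from outside, world axes, zero at the start; "moment": the same for the moment, N m; "grip_width": finger opening in m; "finger_force": force on a finger pad.
Only numpy, scipy, OpenCV 4.12 (cv2) and the standard library are available. Lean on these libraries where they do the work, as an engineer would, in place of code of your own. Each camera call takes 0.05 s, during which the arm holds its last target. There are 200 camera calls.

## Working session

There is one attempt and no reset: what is moved stays moved. The work goes in short steps, Python scripts to look and compute and a tool call to move; the robot and the scene stay as the last step left them, time stands still between calls to the robot, and variables do not carry over. Pictures are saved under pics/ and viewed, at most 10 in all, crops included, and the job is handed in when it is done.

Besides the shell and the picture viewer there is one more tool, called after "Request:" by a JSON object that holds its "fn" and its "kwargs". apply_moves: Moves the arm, as the interface text tells. Its arguments: {"type":"object","properties":{"claw":{"type":"array"},"xyz":{"type":"array"},"twist":{"type":"array"},"force":{"type":"number"}},"required":["claw","xyz","twist"]}

```bash
mkdir -p pics
cat > h.py <<'E'
import numpy as np, cv2
from workcell import bot
def grab(c,fn):
    f=bot.grab_frame(c); cv2.imwrite('pics/'+fn,f['img'][:,:,::-1]); return f
def proj(f,p):
    V=np.array(f['view']); q=V@np.r_[p,1]; F=210/np.tan(np.radians(f['vfov'])/2)
    return f['cx']+F*q[0]/-q[2], f['cy']-F*q[1]/-q[2]
def ray(f,u,v,z):
    V=np.array(f['view']); F=210/np.tan(np.radians(f['vfov'])/2)
    d=V[:3,:3].T@np.array([(u-f['cx'])/F,-(v-f['cy'])/F,-1]); o=-V[:3,:3].T@V[:3,3]
    return o+d*(z-o[2])/d[2]
E
python3 - <<'E'
from h import *
s=bot.observe(); print({k:np.round(s[k],3).tolist() for k in('clock','position','tool_rot','force','grip_width')})
for c in('scene','side'):
    f=grab(c,c+'1.png'); print(c,f['vfov'],f['cx'],f['cy'],[k for k in f], np.round(f['view'],3).tolist())
    for q in('pin','pin_nose_top','tube','tube_nose_top','bracket','bracket_nose_top','short_pin','channel','angle'):
        print(q,[(np.round(d['position'],3).tolist(),round(d['score'],2),np.round(proj(f,d['position'])).tolist()) for d in bot.find_in(c,q)])
print(bot.observe()['clock'])
E
```

```text
{'clock': 0.0, 'position': [0.174, 0.6, 0.231], 'tool_rot': [-3.14, 0.0, 2.859], 'force': [-0.168, -0.449, 0.123], 'grip_width': 0.086}
scene 49.593966339031496 277.53487242894084 205.76436157414835 ['img', 'vfov', 'cx', 'cy', 'view'] [[-0.334, 0.942, -0.016, 0.178], [-0.735, -0.25, 0.631, 0.312], [0.59, 0.223, 0.776, -1.654], [0.0, 0.0, 0.0, 1.0]]
pin [([0.673, -0.306, 0.008], 0.89, [162.0, 241.0]), ([0.4, -0.272, 0.008], 0.87, [212.0, 178.0]), ([0.36, -0.143, 0.009], 0.61, [253.0, 178.0]), ([0.617, -0.183, 0.013], 0.55, [208.0, 236.0])]
pin_nose_top []
tube [([0.493, 0.19, 0.053], 0.67, [345.0, 229.0])]
tube_nose_top []
bracket [([0.637, 0.171, 0.014], 0.6, [324.0, 276.0])]
bracket_nose_top []
short_pin [([0.623, 0.016, 0.006], 0.74, [272.0, 258.0]), ([0.482, -0.182, 0.026], 0.58, [227.0, 199.0])]
channel [([0.467, -0.005, 0.03], 0.84, [283.0, 210.0])]
angle [([0.451, 0.488, 0.135], 0.27, [465.0, 228.0])]
side 53.06692866860064 273.2005491640105 209.65978937929498 ['img', 'vfov', 'cx', 'cy', 'view'] [[0.919, -0.394, -0.017, -0.481], [0.255, 0.56, 0.789, -0.208], [-0.301, -0.729, 0.615, -1.073], [0.0, 0.0, 0.0, 1.0]]
pin [([0.385, -0.292, 0.008], 0.85, [268.0, 325.0]), ([0.658, -0.322, 0.01], 0.74, [376.0, 297.0]), ([0.351, -0.159, 0.008], 0.74, [235.0, 290.0]), ([0.601, -0.195, 0.006], 0.64, [330.0, 270.0]), ([0.47, -0.19, 0.015], 0.45, [283.0, 282.0])]
pin_nose_top [([0.385, -0.284, 0.097], 0.53, [265.0, 297.0]), ([0.668, -0.316, 0.095], 0.42, [382.0, 269.0]), ([0.35, -0.156, 0.099], 0.41, [231.0, 263.0])]
tube [([0.608, -0.0, 0.012], 0.67, [300.0, 225.0]), ([0.474, 0.173, 0.042], 0.65, [237.0, 196.0]), ([0.494, -0.444, 0.025], 0.48, [343.0, 358.0])]
tube_nose_top []
bracket [([0.625, 0.149, 0.037], 0.69, [284.0, 190.0])]
bracket_nose_top []
short_pin [([0.608, -0.001, 0.008], 0.88, [299.0, 226.0])]
channel [([0.471, -0.017, 0.019], 0.84, [259.0, 239.0])]
angle [([0.468, -0.189, 0.018], 0.86, [283.0, 281.0])]
1.0
```

Run:
```python
import cv2
a=cv2.imread('pics/scene1.png')[130:330,110:430]; cv2.imwrite('pics/s1c.png',cv2.resize(a,(800,500),interpolation=3))
a=cv2.imread('pics/side1.png')[140:380,180:440]; cv2.imwrite('pics/d1c.png',cv2.resize(a,(650,600),interpolation=3))
```

```text
(no output)
```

View pics/s1c.png

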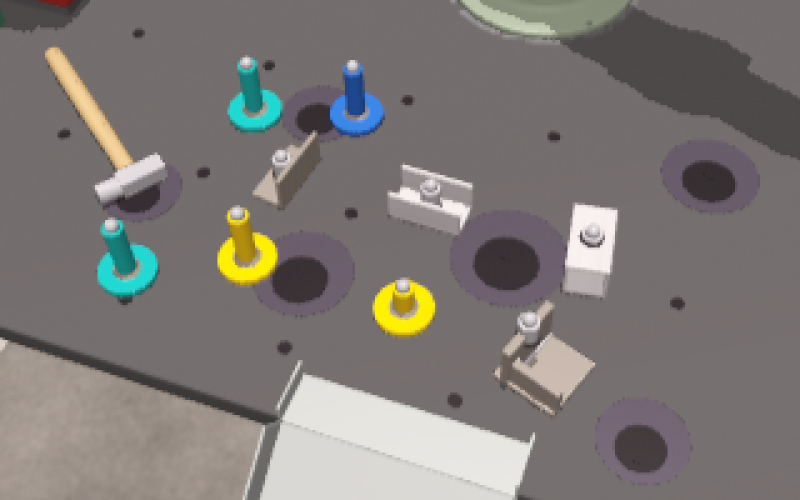

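View pics/d1c.png

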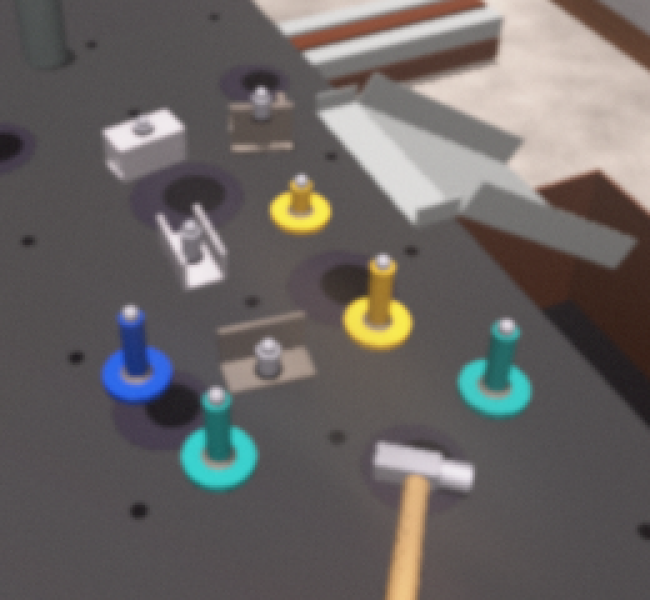

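Scene crop: yellow pins at crop (237,212) [px 205,215, tall] and (403,290) [px 271,246, short]; the other pin shapes are turquoise or blue, so the tall yellow one is meant. The tube nose is at crop (592,232), with a closed top (the channel at (430,187) is open). The bracket nose is at (529,318), on the upright's top (the angle at (282,160) has its nose on the flat leg).

Run:
```python
from h import *
P={'pin':(.098,(204.8,214.8),(332.8,244.8)),'tube':(.068,(346.8,222.8),(237.6,190.4)),'br':(.088,(321.6,257.2),(284.8,177.2)),'short':(.058,(271.2,245),(300,212.4))}
fs=[bot.grab_frame('scene'),bot.grab_frame('side')]
for k,(z,a,b) in P.items():
    print(k,[np.round(ray(f,*p,z),4)[:2].tolist() for f,p in zip(fs,(a,b))])
    # triangulate
    A=[];B=[]
    for f,p in zip(fs,(a,b)):
        o=ray(f,*p,0);d=ray(f,*p,1)-o;d/=np.linalg.norm(d);M=np.eye(3)-np.outer(d,d);A.append(M);B.append(M@o)
    print(np.round(np.linalg.solve(sum(A),sum(B)),4))
s=bot.observe();print([proj(f,s['position']) for f in fs])
f=grab('wrist','w1.png');print(np.round(f['view'],3).tolist(),f['vfov'],f['cx'],f['cy'],s['tool_rot'])
```

```text
pin [[0.6058, -0.1862], [0.6025, -0.1967]]
[ 0.6042 -0.19    0.0928]
tube [[0.4829, 0.1899], [0.4761, 0.1659]]
[0.4787 0.1867 0.0566]
br [[0.628, 0.1571], [0.626, 0.1445]]
[0.6277 0.1548 0.083 ]
short [[0.6157, 0.0125], [0.6085, -0.0004]]
[0.6122 0.0097 0.0503]
[(np.float64(527.6845185361451), np.float64(139.90656656377266)), (np.float64(107.19412919523438), np.float64(104.78647321626141))]
[[0.277, 0.961, -0.0, -0.625], [-0.909, 0.262, -0.324, 0.043], [-0.311, 0.09, 0.946, -0.381], [0.0, 0.0, 0.0, 1.0]] 70.36047651456155 280.51503206848605 208.98200736417763 [3.14159214e+00 1.22652295e-06 2.85874695e+00]
```

Request:
{"fn": "apply_moves", "kwargs": {"claw": [0, 0, 0, 0, 0, 0, 0, 0, 0, 0, 0, 0, 0, 0, 0, 0, 0, 0, 0, 0], "xyz": [[-0.032, -0.032, 0], [-0.032, -0.032, 0], [-0.032, -0.032, 0], [-0.032, -0.032, 0], [-0.032, -0.032, 0], [-0.032, -0.032, 0], [-0.032, -0.032, 0], [-0.032, -0.032, 0], [-0.032, -0.032, 0], [-0.032, -0.032, 0], [-0.032, -0.032, 0], [-0.032, -0.032, 0], [-0.032, -0.032, 0], [-0.032, -0.032, 0], [-0.032, -0.032, 0], [-0.032, -0.032, 0], [-0.032, -0.032, 0], [-0.032, -0.032, 0], [-0.032, -0.032, 0], [-0.025, -0.03, 0]], "twist": [[0, 0, 0], [0, 0, 0], [0, 0, 0], [0, 0, 0], [0, 0, 0], [0, 0, 0], [0, 0, 0], [0, 0, 0], [0, 0, 0], [0, 0, 0], [0, 0, 0], [0, 0, 0], [0, 0, 0], [0, 0, 0], [0, 0, 0], [0, 0, 0], [0, 0, 0], [0, 0, 0], [0, 0, 0], [0, 0, 0]], "force": 30}}

```text
clock: 3.15
position: [0.6051, -0.1912, 0.2312]
tool_rot: [-3.141, 0.0, 2.859]
force: [-0.2, 0.4, 0.6]
grip_width: 0.0001
finger_force: 0.0
```

Run:
```python
from h import *
f=grab('wrist','w2.png'); s=bot.observe(); print(s['position'],s['force'])
print(proj(f,s['position']),proj(f,[.604,-.19,.098]))
for q in('pin','pin_nose_top'):
    print(q,[(np.round(d['position'],3).tolist(),round(d['score'],2),np.round(proj(f,d['position'])).tolist()) for d in bot.find_in('wrist',q)])
cv2.imwrite('pics/w2b.png',cv2.resize(cv2.imread('pics/w2.png'),(784,588),interpolation=3))
```

```text
[ 0.60564592 -0.19744753  0.23111174] [-5.1957602  -4.42881245 -2.09285445]
(np.float64(269.74918352676445), np.float64(272.27339902409284)) (np.float64(281.35747019435166), np.float64(196.63896633014357))
pin [([0.599, -0.184, 0.007], 0.74, [284.0, 171.0]), ([0.66, -0.305, 0.009], 0.71, [211.0, 239.0]), ([0.403, -0.278, 0.008], 0.6, [150.0, 21.0])]
pin_nose_top [([0.67, -0.312, 0.097], 0.56, [190.0, 283.0]), ([0.602, -0.187, 0.097], 0.5, [284.0, 194.0])]
```

View pics/w2b.png

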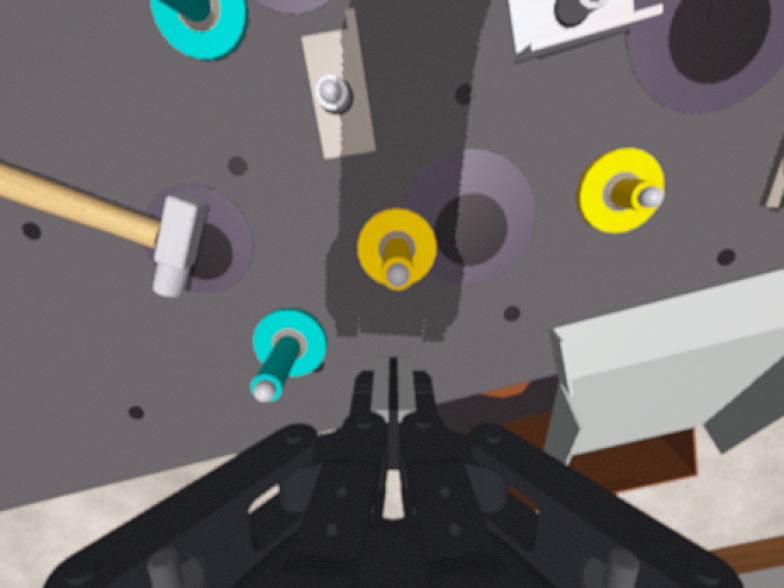

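The wrist picture shows the yellow tall pin's nose at px (284,195), just ahead of the fingertips at about (281,257).

Run:
```python
from h import *
s=bot.observe(); print(s['clock'],s['position'],s['force'])
f=grab('wrist','w3.png'); s=bot.observe(); print(s['position'],s['force'])
im=f['img'].astype(int)
sub=im[180:212,268:302]; m=((sub.max(2)-sub.min(2))<25)&(sub.min(2)>110)
v,u=np.nonzero(m); print(len(u),u.mean()+268,v.mean()+180,u.min()+268,u.max()+268,v.min()+180,v.max()+180)
c=(u.mean()+268,v.mean()+180)
print('nose',ray(f,*c,.097),'tcp px',proj(f,s['position']))
print([(np.round(d['position'],4).tolist(),round(d['score'],2)) for d in bot.find_in('wrist','pin_nose_top')])
```

```text
3.3 [ 0.60412344 -0.19172853  0.23074393] [ 0.23508835  0.2973382  -0.03371332]
[ 0.60401022 -0.18972784  0.23084967] [-0.15010646 -0.2256136  -0.11378243]
172 284.6337209302326 196.81395348837208 278 291 190 204
nose [ 0.60414052 -0.18766602  0.097     ] tcp px (np.float64(283.88250545318743), np.float64(267.72856079693224))
[([0.6701, -0.3103, 0.0954], 0.6), ([0.6027, -0.1854, 0.0972], 0.46)]
```

Request:
{"fn": "apply_moves", "kwargs": {"claw": [0, 0, 0, 0, 0, 0, 0, 0], "xyz": [[0.001, 0.003, 0.03], [0, 0, 0.04], [0, 0, 0.035], [0, 0, 0.015], [0, 0, 0.005], [0, 0, 0.003], [0, 0, 0.003], [0, 0, 0]], "twist": [[0, 0, 0], [0, 0, 0], [0, 0, 0], [0, 0, 0], [0, 0, 0], [0, 0, 0], [0, 0, 0], [0, 0, 0]]}}

```text
clock: 4.2
position: [0.6045, -0.186, 0.1012]
tool_rot: [3.141, 0.001, 2.859]
force: [-0.1, -0.0, 0.5]
grip_width: -0.0
finger_force: 0.0
```

Request:
{"fn": "apply_moves", "kwargs": {"claw": [0, 0, 0, 0, 0], "xyz": [[0, 0, 0.002], [0, 0, 0.002], [0, 0, 0.001], [0, 0, 0], [0, 0, 0]], "twist": [[0, 0, 0], [0, 0, 0], [0, 0, 0], [0, 0, 0], [0, 0, 0]]}}

```text
clock: 4.7
position: [0.6046, -0.1861, 0.0957]
tool_rot: [3.142, 0.001, 2.859]
force: [1.5, 0.1, 5.4]
grip_width: 0.0001
finger_force: 2.6
```

Request:
{"fn": "apply_moves", "kwargs": {"claw": [0, 0, 0, 0, 0, 0, 0, 0, 0, 0, 0, 0, 0, 0, 0, 0, 0], "xyz": [[0, 0, -0.005], [0, 0, -0.015], [0, 0, -0.035], [0, 0, -0.035], [0, 0, -0.015], [0.015, 0.022, 0], [0.025, 0.035, 0], [0.025, 0.035, 0], [0.025, 0.035, 0], [0.025, 0.035, 0], [0.025, 0.035, 0], [0.025, 0.035, 0], [0.025, 0.035, 0], [0.02, 0.03, 0], [0.012, 0.017, 0], [0, 0, 0], [0, 0, 0]], "twist": [[0, 0, 0], [0, 0, 0], [0, 0, 0], [0, 0, 0], [0, 0, 0], [0, 0, 0], [0, 0, 0], [0, 0, 0], [0, 0, 0], [0, 0, 0], [0, 0, 0], [0, 0, 0], [0, 0, 0], [0, 0, 0], [0, 0, 0], [0, 0, 0], [0, 0, 0]]}}

```text
clock: 6.4
position: [0.4784, 0.1774, 0.2006]
tool_rot: [-3.141, 0.0, 2.859]
force: [-0.5, -0.8, 0.7]
grip_width: -0.0001
finger_force: 0.0
```

Run:
```python
from h import *
f=grab('wrist','w4.png'); s=bot.observe(); print(s['clock'],s['position'],s['force'])
print('tcp px',proj(f,s['position']))
for q in('tube_nose_top','tube','bracket_nose_top'):
    print(q,[(np.round(d['position'],4).tolist(),round(d['score'],2),np.round(proj(f,d['position'])).tolist()) for d in bot.find_in('wrist',q)])
cv2.imwrite('pics/w4b.png',cv2.resize(cv2.imread('pics/w4.png'),(784,588),interpolation=3))
```

```text
6.45 [0.47866026 0.17673614 0.20060061] [-0.07918323 -0.37216555  0.16511583]
tcp px (np.float64(279.4089041273453), np.float64(269.4019734330657))
tube_nose_top [([0.476, 0.1884, 0.0671], 0.52, [291.0, 193.0])]
tube [([0.4751, 0.1861, 0.0522], 0.98, [288.0, 188.0])]
bracket_nose_top []
```

View pics/w4b.png

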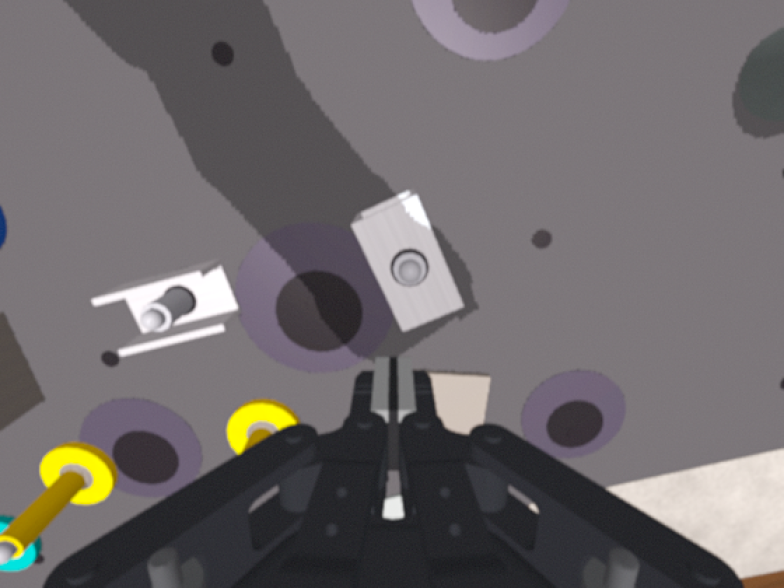

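The picture shows the closed-topped tube with its nose at px (292,192), and the pin still standing upright at lower left.

Run:
```python
from h import *
f=grab('wrist','w5.png'); s=bot.observe()
g=cv2.cvtColor(f['img'],cv2.COLOR_RGB2GRAY)
print(cv2.HoughCircles(cv2.resize(g[170:215,270:315],None,fx=4,fy=4,interpolation=2),cv2.HOUGH_GRADIENT,1,10,param1=80,param2=15,minRadius=15,maxRadius=70)[0][:4]/4+[270,170,0])
p=ray(f,292.2,191.5,.068);d=p-s['position'];y=2.859
print(p,s['position'],'tool',[-.960*d[0]+.279*d[1],.279*d[0]+.960*d[1]])
```

```text
[[293.125      190.875       13.625     ]
 [295.625      191.375       11.25      ]
 [290.375      191.375       11.05000019]
 [293.125      193.625       13.375     ]]
[0.47543762 0.18918784 0.068     ] [0.47879401 0.17661917 0.20036474] tool [np.float64(0.0067287969806146125), np.float64(0.011129491810472984)]
```

Request:
{"fn": "apply_moves", "kwargs": {"claw": [0, 0, 0, 0, 0, 0, 0, 0, 0, 0, 0, 0], "xyz": [[0.007, 0.011, 0.025], [0, 0, 0.04], [0, 0, 0.035], [0, 0, 0.015], [0, 0, 0.01], [0, 0, 0.003], [0, 0, 0.002], [0, 0, 0.002], [0, 0, 0.002], [0, 0, 0.001], [0, 0, 0], [0, 0, 0]], "twist": [[0, 0, 0], [0, 0, 0], [0, 0, 0], [0, 0, 0], [0, 0, 0], [0, 0, 0], [0, 0, 0], [0, 0, 0], [0, 0, 0], [0, 0, 0], [0, 0, 0], [0, 0, 0]]}}

```text
clock: 7.85
position: [0.4753, 0.1901, 0.0657]
tool_rot: [3.141, 0.001, 2.859]
force: [0.4, -0.5, 4.3]
grip_width: 0.0002
finger_force: 2.6
```

Request:
{"fn": "apply_moves", "kwargs": {"claw": [0, 0, 0, 0, 0, 0, 0, 0, 0, 0, 0, 0, 0, 0, 0], "xyz": [[0, 0, 0.001], [0, 0, 0], [0, 0, -0.006], [0, 0, -0.015], [0, 0, -0.035], [0, 0, -0.04], [0, 0, -0.04], [-0.01, 0.001, -0.02], [-0.03, 0.002, 0], [-0.04, 0.003, 0], [-0.04, 0.003, 0], [-0.025, 0.002, 0], [-0.009, 0.001, 0], [0, 0, 0], [0, 0, 0]], "twist": [[0, 0, 0], [0, 0, 0], [0, 0, 0], [0, 0, 0], [0, 0, 0], [0, 0, 0], [0, 0, 0], [0, 0, 0], [0, 0, 0], [0, 0, 0], [0, 0, 0], [0, 0, 0], [0, 0, 0], [0, 0, 0], [0, 0, 0]]}}

```text
clock: 9.35
position: [0.6251, 0.159, 0.2203]
tool_rot: [-3.141, -0.001, 2.859]
force: [-0.5, 0.6, 0.5]
grip_width: -0.0
finger_force: 0.0
```

Run:
```python
from h import *
f=grab('wrist','w6.png'); s=bot.observe(); print(s['clock'],s['position'],s['force'])
print('tcp px',proj(f,s['position']))
for q in('bracket_nose_top','bracket'):
    print(q,[(np.round(d['position'],4).tolist(),round(d['score'],2),np.round(proj(f,d['position'])).tolist()) for d in bot.find_in('wrist',q)])
cv2.imwrite('pics/w6b.png',cv2.resize(cv2.imread('pics/w6.png'),(784,588),interpolation=3))
```

```text
9.4 [0.62503933 0.15912011 0.2204816 ] [-0.15380631 -0.5761317   0.5402714 ]
tcp px (np.float64(280.64173312769725), np.float64(268.7508097359383))
bracket_nose_top [([0.625, 0.1581, 0.0897], 0.62, [280.0, 199.0]), ([0.479, 0.1877, 0.0692], 0.35, [266.0, 28.0])]
bracket [([0.6288, 0.181, 0.0084], 0.81, [299.0, 177.0])]
```

View pics/w6b.png

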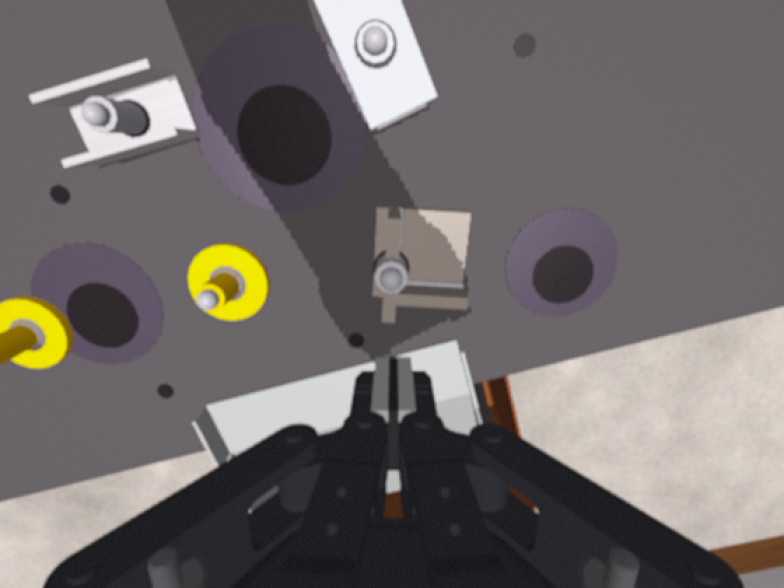

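The picture shows the bracket's nose at px (279,196), matching the network's (280,199); the tube, short pin and channel are undisturbed.

Request:
{"fn": "apply_moves", "kwargs": {"claw": [0, 0, 0, 0, 0, 0, 0, 0, 0, 0, 0, 0], "xyz": [[0.0015, -0.001, 0.025], [0, 0, 0.04], [0, 0, 0.035], [0, 0, 0.015], [0, 0, 0.01], [0, 0, 0.003], [0, 0, 0.002], [0, 0, 0.002], [0, 0, 0.002], [0, 0, 0.001], [0, 0, 0], [0, 0, 0]], "twist": [[0, 0, 0], [0, 0, 0], [0, 0, 0], [0, 0, 0], [0, 0, 0], [0, 0, 0], [0, 0, 0], [0, 0, 0], [0, 0, 0], [0, 0, 0], [0, 0, 0], [0, 0, 0]]}}

```text
clock: 10.7
position: [0.625, 0.1582, 0.0859]
tool_rot: [3.141, 0.001, 2.859]
force: [0.7, 0.2, 4.0]
grip_width: 0.0001
finger_force: 2.6
```

Request:
{"fn": "apply_moves", "kwargs": {"claw": [0, 0, 0, 0, 0, 0, 0, 0, 0, 0, 0], "xyz": [[0, 0, 0.001], [0, 0, 0], [0, 0, -0.006], [0, 0, -0.015], [0, 0, -0.035], [0, 0, -0.04], [0, 0, -0.04], [0, 0, -0.03], [0, 0, -0.02], [0, 0, 0], [0, 0, 0]], "twist": [[0, 0, 0], [0, 0, 0], [0, 0, 0], [0, 0, 0], [0, 0, 0], [0, 0, 0], [0, 0, 0], [0, 0, 0], [0, 0, 0], [0, 0, 0], [0, 0, 0]]}}

```text
clock: 11.8
position: [0.6241, 0.1579, 0.2709]
tool_rot: [3.141, 0.0, 2.859]
force: [0.0, -0.1, -0.9]
grip_width: 0.0001
finger_force: 0.0
```

Run:
```python
from h import *
s=bot.observe(); print(s['clock'],s['position'],s['force'])
grab('scene','e1.png');grab('side','e2.png')
a=cv2.imread('pics/e2.png')[140:380,180:440]; b=cv2.imread('pics/side1.png')[140:380,180:440]
cv2.imwrite('pics/e2c.png',cv2.resize(np.hstack([b,a]),(800,369),interpolation=3))
```

```text
11.8 [0.62412828 0.15790619 0.27092603] [ 0.00623656 -0.07194434 -0.92664575]
```

View pics/e2c.png

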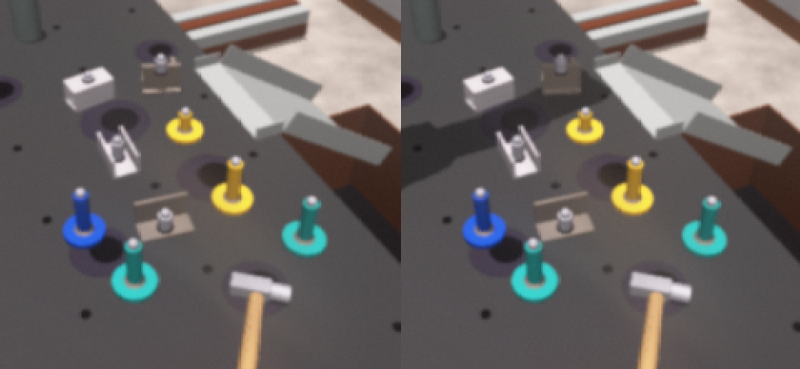

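Before and after side views match: nothing moved, and all the noses are out, e.g. the pin at crop (235,160) → (635,160).

```bash
python3 -c "
from workcell import bot
print(bot.job_done())"
```

```text
the job is handed in; nothing more can be done
None
```

I pressed the taller yellow pin, the tube stub and the bracket in that order, each nose about 4–5 mm in (4–5.4 N measured). All three sprang back, nothing moved in the before/after side view, and the job was handed in at about 12 s.

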